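# Sweep the kiln shelf clear of used setting pieces

### The arm

A 6-joint arm with a two-finger parallel gripper is mounted at the origin on the work surface. World frame = base frame: x ahead of the robot, y to its left, z up, the work surface at z = 0. Lengths are in m, angles in rad, forces in N, time in s.
With the tool pointing down it reaches from about 0.35 to 0.925 m from the base axis. Payload 6.4 kg.
Tool frame: the origin (TCP) lies at the very end of the fingers, on their centre line; the grasp point (between the pads) lies 19 mm behind it (env.grip_point_offset is the distance from the TCP to the grasp point, in m); z points along the fingers, y is the line along which they close (so a half turn about z gives the same grasp; the last joint's range is limited). The gripper opens to 94 mm and grips with 3 to 60 N. Pads are 16 mm wide; open, the fingers measure 119 mm over their backs; the gripper's body (75 mm by 177 mm) begins 78 mm behind the grasp point.
Start: joints at [1.156, 0.245, 1.558, -0, 1.339, -0.174], TCP at [0.155, 0.631, 0.205] pointing down, gripper open.
Joint ranges: [-3.13, 3.13], [-1.02, 2.26], [0.13, 2.54], [-0.95, 4.09], [0.21, 2.88], [-2.74, 2.74]. Speed limits (rad/s): [2.57, 2.57, 3.14, 3.14, 3.14, 3.14].

### API

Orientations are given as [roll, pitch, yaw] about the fixed x, y, z axes, in that order (R = Rz(yaw) Ry(pitch) Rx(roll)).
In Python, from plant import env, grab_frame, job, models gives the robot as it stands.
- The arm moves only by the tool servo_tool, never from a script. Its argument "steps" is a list of rows, each a list of 6 numbers: the shift along the tool's x, y, z in units of 25 cm (1.0 is 25 cm), then the turn, a rotation vector about the tool's x, y, z in units of pi/4 rad (1.0 is pi/4 rad). In form: [[x, y, z, rx, ry, rz], ...]. A call has 1 to 12 rows; each row shifts and turns the commanded pose from where the row before left it, along the tool's axes as they then stand; what a row does not reach is not made up. A row lasts 1/8 s, in which the tool goes at most 62.5 mm and 10.7 degrees, less where a joint would pass 70% of its speed; a pose out of reach is approached as far as the arm can. A call with a number of a shift or a turn outside -1 to 1 is refused whole. A call with a gripper value outside its range is refused whole. "grip" is the opening, from 0 (shut) to 1 (fully open), set as the call begins (left out, the last holds). The fingers move at their own pace and stop on an object; the grip force is fixed at half the most. Time passes only in rows, so rows that do not move let the fingers close. It gives the time, the measured TCP pose, the force, the opening and the grip force at its end, in the units of the state.
- env.sense(): the state, without advancing time (a new reading comes with each control period).
- grab_frame(name): name is "scene" or "top" or "wrist"; returns a dict with "color" (420x560x3 uint8, red, green, blue), "mtx" (3x3 intrinsics, pixels), "world_from_camera" (4x4, takes a point from camera to world coordinates); the wrist camera has in their place "T_tool_cam" (4x4, takes a point from camera to tool coordinates, whose origin is the TCP and whose axes are the flange's). Camera axes: x right, y down, z forward; pixel columns grow to the right and rows downward; lengths in m; the calibration is good to about 2 mm. A picture is of the moment at which its call begins: read the wrist's pose just before it. There is no depth.
- job.sign_off(): hands the job in; it is judged then, once.
Trained networks look in the newest picture that a camera, given by its name, has taken for a name from the list of things; names that differ only in an ending like _2 or _b are one class to them, and where a whole thing is asked for, a point or a joint stands for the part that bears it (a point fixed in the world has none). Each returns a list of dicts, best first, with "conf" (0 to 1); they miss things now and then, are a little off and sometimes report something else, mostly with a low value. They report only what shows in the picture. A call takes as long as a camera call.
- models.look_for(label, camera): "position" ([column, row] in pixels, amid what is visible of it).
The state is a dict: "t": time; "joints": joint angles; "qd": joint speeds; "effort": joint torques, N m; "tool_pos": TCP position; "ee_rot": TCP orientation; "contact_force": force on the tool from outside, world axes, zero at the start; "ft_torque": the same for the moment, N m; "finger_gap": finger opening in m; "gripper_force": force on a finger pad.
Only numpy, scipy, OpenCV 4.12 (cv2) and the standard library are available. Lean on these libraries where they do the work, as an engineer would, in place of code of your own. Each camera call takes 0.05 s, during which the arm holds its last target. There are 200 camera calls.

### The job

Clear the kiln shelf of its three small used setting pieces (a six-sided stub, a square tab and a three-armed stilt): sweep them along the shelf with the fingertips and over its edge, so that all three drop into the steel scrap tray beside it. Push them only, never lift them, and leave the three cups and the prop standing on the shelf where they are.

Things in the scene. Friction and masses are not known exactly. Their poses are not given: they have to be found in the camera images.
- shelf: Fixed kiln shelf: a level cream-topped dark-edged slab on four bricks, 260 mm along its x, 340 mm along its y, origin on the bench under its centre. Its top, plain and without any rim, is 55 mm above the origin, so its edges are at x = +-130 mm and y = +-170 mm in its own frame. The tray lies along its -y edge. It is turned by up to 0.25 rad from the bench.
- tray: Fixed open steel scrap tray, outside 280 mm along its x, 150 mm along its y and 36 mm high, walls and floor 4 mm, origin under its centre on the bench, axes parallel to the shelf's. Its wall nearest the shelf is tucked 5 mm under the shelf's -y edge, and its rim is 19 mm below the shelf's top, so what is pushed over that edge drops into it.
- stub: Used prop stub, a tan fireclay hexagon 30 mm across its flats (34.6 mm across its corners) and 16 mm thick, 20 to 40 g, lying flat and loose on the shelf at any yaw. Origin at the centre of its underside, z up. To be swept into the tray. The pieces lie in three lanes (shelf x about -80, 0, +80 mm), any piece in any lane, nothing between piece and tray edge.
- tab: Used square tab, tan fireclay, 30 x 30 mm and 16 mm thick, 20 to 50 g, lying flat and loose on the shelf at any yaw. Origin at the centre of its underside, z up. To be swept into the tray.
- stilt: Used three-armed stilt, tan fireclay star, arms 10 mm wide reaching 20 mm from its centre, 16 mm thick, 15 to 35 g, lying flat and loose on the shelf at any yaw. Origin at the centre of its underside, z up. To be swept into the tray.
- cup_a: Bisque cup, 50 mm across the rim, 48 mm tall, standing loose on the shelf in the middle lane, further from the tray than the piece there. Origin under its centre. Leave standing.
- cup_b: Bisque cup, 52 mm across the rim, 50 mm tall, standing loose near the shelf edge furthest from the tray. Origin under its centre. Leave standing.
- cup_c: Bisque cup, 48 mm across the rim, 46 mm tall, standing loose near the shelf edge furthest from the tray. Origin under its centre. Leave standing.
- prop: Kiln prop, a waisted cream post 36 x 36 mm and 56 mm tall, standing loose near the shelf edge furthest from the tray. Origin under its centre. Leave standing.

How it is judged:
At the end, for the whole second after the job is handed in: The six-sided stub, the square tab and the stilt all lie at rest inside the tray, their origins between its walls and under 34 mm above its underside; the three cups and the prop stand upright (within 0.2 rad) within 15 mm of where they began (x of stub in the frame of tray between -0.14 and 0.14 m and y of stub in the frame of tray between -0.075 and 0.075 m and z of each of stub, tab, stilt in the frame of tray below 0.034 m and linear speed of each of stub, tab, stilt below 0.03 m/s and x of tab in the frame of tray between -0.14 and 0.14 m and y of tab in the frame of tray between -0.075 and 0.075 m and x of stilt in the frame of tray between -0.14 and 0.14 m and y of stilt in the frame of tray between -0.075 and 0.075 m and distance of each of cup_a, cup_b, cup_c, prop from where it was at the start of the episode below 0.015 m and angle between each of cup_a, cup_b, cup_c, prop's own z axis and vertical below 0.2 rad); the robot touches nothing.
It fails at once if a setting piece is lifted more than 25 mm off the shelf (z of any of stub, tab, stilt in the frame of shelf above 0.08 m).
It fails at once if a cup or the prop on the shelf is shifted more than 15 mm (distance of any of cup_a, cup_b, cup_c, prop from where it was at the start of the episode above 0.015 m).
It fails at once if a cup or the prop on the shelf is tipped (0.3 rad) (angle between any of cup_a, cup_b, cup_c, prop's own z axis and vertical above 0.3 rad).
It also fails if it takes over 54 s, if anything falls off the work surface, if the arm or the gripper's body presses on something with over 40 N, if the wrist force passes 120 N, or if a joint passes its speed limit or range.

## Working session

There is one attempt and no reset: what is moved stays moved. The work goes in short steps, Python scripts to look and compute and a tool call to move; the robot and the scene stay as the last step left them, time stands still between calls to the robot, and variables do not carry over. Pictures are saved under pics/ and viewed, at most 10 in all, crops included, and the job is handed in when it is done.

Besides the shell and the picture viewer there is one more tool, called after "Call:" by a JSON object that holds its "fn" and its "kwargs". servo_tool: Moves the arm, as the interface text tells. Its arguments: {"type":"object","properties":{"steps":{"type":"array","items":{"type":"array","items":{"type":"number","minimum":-1,"maximum":1}}},"grip":{"type":"number"}},"required":["steps"]}

```bash
mkdir -p pics; cat > h.py <<'E'
import numpy as np, cv2
from plant import env, grab_frame, job, models
def ray(f,p):
    d=np.linalg.inv(f['mtx'])@[p[0],p[1],1]; T=f['world_from_camera']; return T[:3,3],T[:3,:3]@d
def atz(f,p,z):
    o,d=ray(f,p); return o+d*(z-o[2])/d[2]
def tri(fs,ps):
    A=np.zeros((3,3));b=np.zeros(3)
    for f,p in zip(fs,ps):
        o,d=ray(f,p); d=d/np.linalg.norm(d); M=np.eye(3)-np.outer(d,d); A+=M;b+=M@o
    return np.linalg.solve(A,b)
E
python3 - <<'E'
from h import *
F={}
for c in('top','scene'):
    F[c]=f=grab_frame(c); cv2.imwrite(f'pics/{c}0.png',f['color'][...,::-1])
    print(c,f['world_from_camera'].round(3).tolist(),f['mtx'].round(1).tolist())
    for n in('stub','tab','stilt','cup_a','prop','tray','shelf'):
        for r in models.look_for(n,c)[:4]:print(c,n,round(r['conf'],2),np.round(r['position']),atz(f,r['position'],.071).round(3))
s=env.sense();print(s['t'],s['tool_pos'],s['ee_rot'])
E
```

```text
top [[0.019, -0.984, 0.178, 0.457], [-0.999, -0.024, -0.025, 0.004], [0.029, -0.177, -0.984, 0.759], [0.0, 0.0, 0.0, 1.0]] [[421.9, 0.0, 286.8], [0.0, 421.9, 208.5], [0.0, 0.0, 1.0]]
top stub 0.72 [258. 264.] [0.489 0.032 0.071]
top stub 0.71 [210. 211.] [0.574 0.114 0.071]
top tab 0.9 [299. 218.] [ 0.567 -0.033  0.071]
top stilt 0.57 [243. 165.] [0.655 0.061 0.071]
top cup_a 0.8 [162. 206.] [0.582 0.192 0.071]
top cup_a 0.71 [166. 262.] [0.489 0.18  0.071]
top prop 0.22 [268. 218.] [0.565 0.018 0.071]
top tray 0.96 [398. 226.] [ 0.557 -0.198  0.071]
top shelf 0.88 [268. 219.] [0.564 0.017 0.071]
scene [[-0.513, 0.51, -0.691, 1.085], [0.859, 0.305, -0.412, 0.313], [0.0, -0.804, -0.594, 0.507], [0.0, 0.0, 0.0, 1.0]] [[393.5, 0.0, 278.4], [0.0, 393.5, 208.8], [0.0, 0.0, 1.0]]
scene stub 0.65 [312. 194.] [0.501 0.041 0.071]
scene tab 0.4 [384. 204.] [0.461 0.174 0.071]
scene tab 0.38 [284. 235.] [0.638 0.057 0.071]
scene stilt 0.57 [284. 244.] [0.658 0.069 0.071]
scene cup_a 0.89 [381. 205.] [0.468 0.17  0.071]
scene cup_a 0.84 [330. 216.] [0.549 0.102 0.071]
scene cup_a 0.79 [367. 230.] [0.552 0.174 0.071]
scene prop 0.9 [339. 258.] [0.642 0.162 0.071]
scene tray 0.63 [176. 201.] [ 0.657 -0.172  0.071]
scene tray 0.62 [330. 218.] [0.555 0.104 0.071]
scene shelf 0.75 [281. 233.] [0.636 0.05  0.071]
0.8 [0.15503017 0.63126836 0.20546817] [3.14154895e+00 3.50656372e-06 2.90073561e+00]
```

View pics/top0.png

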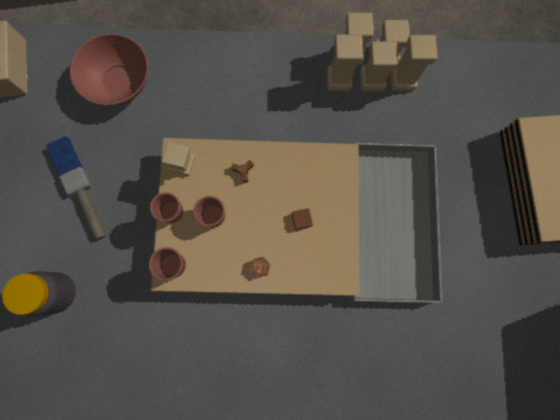

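View pics/scene0.png

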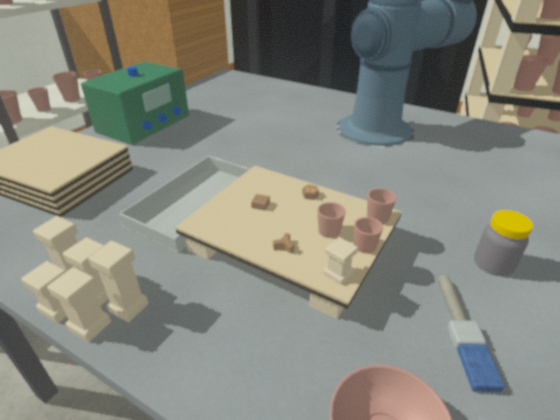

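```bash
python3 - <<'E'
from h import *
f=[grab_frame('top'),grab_frame('scene')]
P=dict(cTp=[(358,143),(181,222)],cTm=[(360,295),(258,170)],cFm=[(152,292),(400,214)],cFp=[(163,139),(349,292)],
tab=[(302,219),(261,201)],stub=[(260,267),(310,191)],stilt=[(242,171),(285,243)],cup_a=[(209,211),(330,218)],prop=[(177,157),(340,260)])
X={k:tri(f,v) for k,v in P.items()}
for k in X: print(k,X[k].round(3))
u=(X['cTp']-X['cTm'])+(X['cFp']-X['cFm']);v=(X['cFm']-X['cTm'])+(X['cFp']-X['cTp'])
print(np.arctan2(u[1],u[0]),np.arctan2(-v[0],v[1]))
a=np.arctan2(-v[0],v[1]);c=np.mean([X[k] for k in X if k[0]=='c' and k!='cup_a'],0);print(c)
R=np.array([[np.cos(a),np.sin(a)],[-np.sin(a),np.cos(a)]])
for k in X:
  q=X[k] if k[0]=='c' else atz(f[0],P[k][0],.063)
  print(k,q.round(3),'shelf',(R@(q-c)[:2]).round(3))
E
```

```text
cTp [ 0.698 -0.13   0.066]
cTm [ 0.44  -0.134  0.041]
cFm [0.442 0.204 0.046]
cFp [0.697 0.2   0.067]
tab [ 0.566 -0.038  0.064]
stub [0.485 0.029 0.064]
stilt [0.646 0.064 0.062]
cup_a [0.572 0.112 0.086]
prop [0.661 0.169 0.086]
0.000514065633678608 -0.0022106451587906384
[0.56930034 0.03512949 0.05500798]
cTp [ 0.698 -0.13   0.066] shelf [ 0.129 -0.165]
cTm [ 0.44  -0.134  0.041] shelf [-0.129 -0.17 ]
cFm [0.442 0.204 0.046] shelf [-0.128  0.169]
cFp [0.697 0.2   0.067] shelf [0.128 0.166]
tab [ 0.566 -0.039  0.063] shelf [-0.003 -0.075]
stub [0.485 0.028 0.063] shelf [-0.084 -0.007]
stilt [0.646 0.064 0.063] shelf [0.077 0.029]
cup_a [0.572 0.112 0.086] shelf [0.003 0.077]
prop [0.668 0.175 0.063] shelf [0.098 0.14 ]
```

Call:
{"fn": "servo_tool", "kwargs": {"steps": [[0,0,0,0,0,0.212],[0,0,0,0,0,0.212],[0,0,0,0,0,0.212],[0,0,0,0,0,0.212],[0,0,0,0,0,0.212],[0,0,0,0,0,0.212],[0,0,0,0,0,0.212],[0,0,0,0,0,0.21],[0,0,0,0,0,0]], "grip": 0.1}}

```text
t: 2.02
tool_pos: [0.155, 0.6313, 0.2055]
ee_rot: [3.142, -0.0, 1.572]
contact_force: [-0.5, -0.2, -0.2]
finger_gap: 0.0106
gripper_force: 0.0
```

Call:
{"fn": "servo_tool", "kwargs": {"steps": [[-0.16,0.15,0,0,0,0],[-0.17,0.16,0,0,0,0],[-0.175,0.165,0,0,0,0],[-0.175,0.165,0,0,0,0],[-0.175,0.165,0,0,0,0],[-0.175,0.165,0,0,0,0],[-0.175,0.165,0,0,0,0],[-0.175,0.165,0,0,0,0],[-0.175,0.165,0,0,0,0],[-0.175,0.165,0,0,0,0],[-0.175,0.165,0,0,0,0],[-0.175,0.165,0,0,0,0]]}}

```text
t: 3.52
tool_pos: [0.646, 0.1094, 0.2056]
ee_rot: [3.141, -0.0, 1.573]
contact_force: [1.2, -0.4, 0.6]
finger_gap: 0.0096
gripper_force: 0.0
```

Call:
{"fn": "servo_tool", "kwargs": {"steps": [[0,0,0.16,0,0,0],[0,0,0.18,0,0,0],[0,0,0.16,0,0,0],[0,0,0.08,0,0,0],[0,0,0,0,0,0],[-0.05,0,0,0,0,0],[-0.05,0,0,0,0,0],[-0.05,0,0,0,0,0],[-0.05,0,0,0,0,0],[-0.05,0,0,0,0,0],[-0.05,0,0,0,0,0],[-0.05,0,0,0,0,0]]}}

```text
t: 5.03
tool_pos: [0.6446, 0.0227, 0.0603]
ee_rot: [-3.141, -0.0, 1.57]
contact_force: [-0.7, 0.4, -0.4]
finger_gap: 0.0095
gripper_force: 0.2
```

```bash
python3 - <<'E'
from h import *
for c in('top','scene'):
    f=grab_frame(c); cv2.imwrite(f'pics/{c}1.png',f['color'][...,::-1])
    for n in('stub','tab','stilt'):
        for r in models.look_for(n,c)[:2]:print(c,n,round(r['conf'],2),np.round(r['position']),atz(f,r['position'],.063).round(3))
a=[cv2.imread(f'pics/{c}1.png') for c in('top','scene')]
cv2.imwrite('pics/m1.png',np.hstack([cv2.resize(a[0][110:310,140:460],(400,250)),cv2.resize(a[1][100:300,120:440],(400,250))]))
E
```

```text
top tab 0.49 [301. 219.] [ 0.566 -0.038  0.063]
top tab 0.4 [157. 206.] [0.583 0.202 0.063]
scene stub 0.79 [308. 191.] [0.486 0.026 0.063]
scene stilt 0.33 [338. 260.] [0.639 0.159 0.063]
```

View pics/m1.png

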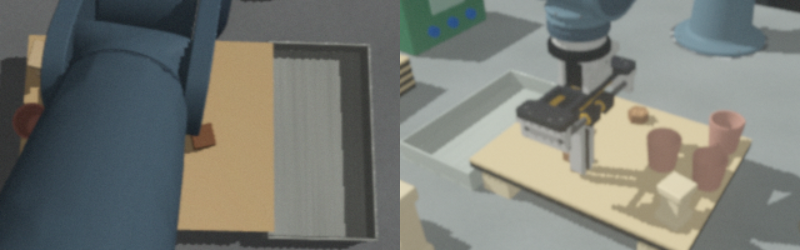

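The left half (top) has the arm hiding the stilt. The right half (scene) shows the stilt just ahead of the fingers at about (566,156), and the cups and prop still standing. I'll continue the sweep.

Call:
{"fn": "servo_tool", "kwargs": {"steps": [[-0.06,0,0,0,0,0],[-0.06,0,0,0,0,0],[-0.06,0,0,0,0,0],[-0.06,0,0,0,0,0],[-0.06,0,0,0,0,0],[-0.06,0,0,0,0,0],[-0.06,0,0,0,0,0],[-0.06,0,0,0,0,0],[-0.06,0,0,0,0,0],[-0.06,0,0,0,0,0],[-0.06,0,0,0,0,0],[-0.06,0,0,0,0,0]]}}

```text
t: 6.92
tool_pos: [0.6446, -0.1575, 0.0605]
ee_rot: [-3.142, 0.0, 1.57]
contact_force: [-0.7, -0.2, 0.2]
finger_gap: 0.0094
gripper_force: 0.0
```

Call:
{"fn": "servo_tool", "kwargs": {"steps": [[0,0,-0.15,0,0,0],[0,0,-0.2,0,0,0],[0,0,0,0,0,0]]}}

```text
t: 7.3
tool_pos: [0.6477, -0.1583, 0.1536]
ee_rot: [3.133, 0.004, 1.57]
contact_force: [-0.7, 0.9, -0.2]
finger_gap: 0.0094
gripper_force: 0.0
```

```bash
python3 - <<'E'
from h import *
for c in('top','scene'):
    f=grab_frame(c); cv2.imwrite(f'pics/{c}2.png',f['color'][...,::-1])
    for n in('stub','tab','stilt'):
        for r in models.look_for(n,c)[:2]:print(c,n,round(r['conf'],2),np.round(r['position']),atz(f,r['position'],.063).round(3))
a=[cv2.imread(f'pics/{c}2.png') for c in('top','scene')]
cv2.imwrite('pics/m2.png',np.hstack([cv2.resize(a[0][110:310,140:460],(400,250)),cv2.resize(a[1][100:300,120:440],(400,250))]))
E
```

```text
top stub 0.75 [258. 263.] [0.491 0.032 0.063]
top tab 0.88 [299. 218.] [ 0.568 -0.035  0.063]
scene stub 0.55 [310. 192.] [0.488 0.031 0.063]
scene tab 0.82 [260. 199.] [ 0.559 -0.042  0.063]
scene stilt 0.49 [182. 213.] [ 0.673 -0.145  0.063]
```

View pics/m2.png

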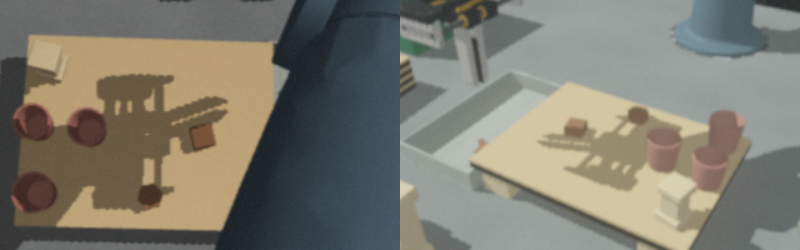

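Stilt is in the tray at about (482,146) in the right half. The tab (203,136) and stub (150,195) in the left half are unmoved. Tab is next.

Call:
{"fn": "servo_tool", "kwargs": {"steps": [[0.16,-0.08,0,0,0,0],[0.17,-0.08,0,0,0,0],[0.17,-0.08,0,0,0,0],[0.17,-0.076,0,0,0,0],[0,0,0,0,0,0],[0,0,0.13,0,0,0],[0,0,0.14,0,0,0],[0,0,0.09,0,0,0],[0,0,0,0,0,0]]}}

```text
t: 8.82
tool_pos: [0.5659, 0.01, 0.0568]
ee_rot: [-3.14, 0.0, 1.569]
contact_force: [1.1, -0.5, 0.7]
finger_gap: 0.0094
gripper_force: 0.0
```

Call:
{"fn": "servo_tool", "kwargs": {"steps": [[-0.05,0,0,0,0,0],[-0.06,0,0,0,0,0],[-0.06,0,0,0,0,0],[-0.06,0,0,0,0,0],[-0.06,0,0,0,0,0],[-0.06,0,0,0,0,0],[-0.06,0,0,0,0,0],[-0.06,0,0,0,0,0],[-0.06,0,0,0,0,0],[-0.06,0,0,0,0,0],[-0.06,0,0,0,0,0],[-0.02,0,0,0,0,0]]}}

```text
t: 10.32
tool_pos: [0.5657, -0.1576, 0.058]
ee_rot: [3.141, 0.0, 1.569]
contact_force: [0.4, 0.4, -0.0]
finger_gap: 0.0096
gripper_force: 0.0
```

Call:
{"fn": "servo_tool", "kwargs": {"steps": [[0,0,-0.15,0,0,0],[0,0,-0.2,0,0,0],[0,0,0,0,0,0]]}}

```text
t: 10.7
tool_pos: [0.5685, -0.1577, 0.1504]
ee_rot: [3.133, 0.004, 1.571]
contact_force: [0.7, -0.5, -0.2]
finger_gap: 0.0093
gripper_force: 0.0
```

```bash
python3 - <<'E'
from h import *
for c in('top','scene'):
    f=grab_frame(c)
    for n in('stub','tab','stilt'):
        for r in models.look_for(n,c)[:2]:print(c,n,round(r['conf'],2),np.round(r['position']),atz(f,r['position'],.063).round(3),atz(f,r['position'],.012).round(3))
E
```

```text
top stub 0.67 [258. 261.] [0.494 0.033 0.063] [0.497 0.035 0.012]
top stilt 0.65 [369. 186.] [ 0.625 -0.153  0.063] [ 0.637 -0.164  0.012]
top stilt 0.26 [165. 204.] [0.586 0.189 0.063] [0.595 0.202 0.012]
scene stub 0.65 [311. 192.] [0.485 0.031 0.063] [ 0.416 -0.001  0.012]
scene tab 0.62 [203. 198.] [ 0.613 -0.143  0.063] [ 0.559 -0.195  0.012]
```

Call:
{"fn": "servo_tool", "kwargs": {"steps": [[0.18,-0.065,0,0,0,0],[0.18,-0.065,0,0,0,0],[0.18,-0.065,0,0,0,0],[0.18,-0.065,0,0,0,0],[0.18,-0.064,0,0,0,0],[0,0,0,0,0,0],[0,0,0.12,0,0,0],[0,0,0.14,0,0,0],[0,0,0.09,0,0,0],[0,0,0,0,0,0]]}}

```text
t: 12.35
tool_pos: [0.4848, 0.0676, 0.0569]
ee_rot: [-3.14, 0.0, 1.569]
contact_force: [0.3, -0.1, 0.3]
finger_gap: 0.0095
gripper_force: 0.0
```

Call:
{"fn": "servo_tool", "kwargs": {"steps": [[-0.05,0,0,0,0,0],[-0.06,0,0,0,0,0],[-0.06,0,0,0,0,0],[-0.06,0,0,0,0,0],[-0.06,0,0,0,0,0],[-0.06,0,0,0,0,0],[-0.06,0,0,0,0,0],[-0.06,0,0,0,0,0],[-0.06,0,0,0,0,0],[-0.06,0,0,0,0,0]]}}

```text
t: 13.6
tool_pos: [0.4847, -0.0799, 0.058]
ee_rot: [-3.142, 0.0, 1.57]
contact_force: [0.7, -0.1, -0.1]
finger_gap: 0.0097
gripper_force: 0.2
```

Call:
{"fn": "servo_tool", "kwargs": {"steps": [[-0.06,0,0,0,0,0],[-0.06,0,0,0,0,0],[-0.06,0,0,0,0,0],[-0.06,0,0,0,0,0],[-0.06,0,0,0,0,0],[-0.02,0,0,0,0,0],[0,0,0,0,0,0]]}}

```text
t: 14.48
tool_pos: [0.4846, -0.1591, 0.0579]
ee_rot: [-3.141, -0.0, 1.57]
contact_force: [-0.2, 0.0, 1.0]
finger_gap: 0.0093
gripper_force: 0.0
```

Call:
{"fn": "servo_tool", "kwargs": {"steps": [[0,0,-0.15,0,0,0],[0,0,-0.2,0,0,0],[0,0,-0.2,0,0,0],[0.2,-0.1,0,0,0,0],[0.2,-0.1,0,0,0,0],[0.2,0,0,0,0,0],[0.2,0,0,0,0,0],[0.2,0,0,0,0,0],[0.2,0,0,0,0,0],[0.2,0,0,0,0,0],[0.2,0,0,0,0,0],[0,0,0,0,0,0]]}}

```text
t: 15.98
tool_pos: [0.4338, 0.2438, 0.1952]
ee_rot: [-3.141, -0.0, 1.576]
contact_force: [-0.7, -0.2, -0.0]
finger_gap: 0.0095
gripper_force: 0.0
```

```bash
python3 - <<'E'
from h import *
for c in('top','scene'):
    f=grab_frame(c); cv2.imwrite(f'pics/{c}3.png',f['color'][...,::-1])
    for n in('stub','tab','stilt'):
        for r in models.look_for(n,c)[:2]:print(c,n,round(r['conf'],2),np.round(r['position']),atz(f,r['position'],.012).round(3))
a=[cv2.imread(f'pics/{c}3.png') for c in('top','scene')]
cv2.imwrite('pics/m3.png',np.hstack([cv2.resize(a[0][110:310,140:460],(400,250)),cv2.resize(a[1][100:300,120:440],(400,250))]))
E
```

```text
top stub 0.83 [383. 276.] [ 0.476 -0.186  0.012]
top stilt 0.79 [374. 188.] [ 0.635 -0.174  0.012]
scene stub 0.6 [228. 180.] [ 0.473 -0.19   0.012]
```

View pics/m3.png

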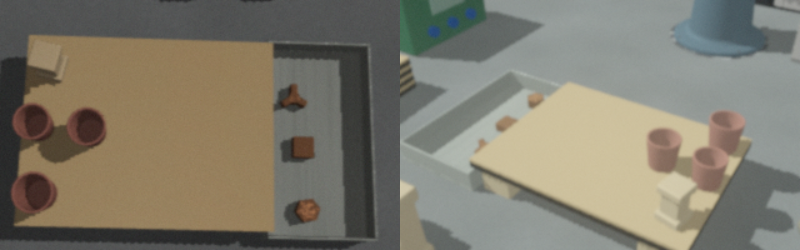

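The picture shows the stilt (293,97), tab (303,148) and stub (307,211) lying in the tray. The cups and prop are where they started, and the arm is clear.

```bash
python3 -c "
from plant import job
print(job.sign_off())"
```

```text
the job is handed in; nothing more can be done
None
```

I swept the stub, tab and stilt into the scrap tray and handed the job in at about 16 s of the 54 s allowed; the last pictures show all three in the tray and the cups and prop still standing in place, but the hand-in returned no verdict.

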